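# Press the keyed drive spindle home in the sample carousel

## Robot

A 7-joint arm with a two-finger parallel gripper is mounted at the origin on the work surface. World frame = base frame: x ahead of the robot, y to its left, z up, the work surface at z = 0. Lengths are in m, angles in rad, forces in N, time in s.
With the tool pointing down it reaches from about 0.4 to 0.85 m from the base axis. Payload 10.4 kg.
Tool frame: the origin (TCP) lies midway between the tips of the shut fingers; the grasp point (between the pads) lies 19 mm behind it (env.pinch_z is the distance from the TCP to the grasp point, in m); z points along the fingers, y is the line along which they close (so a half turn about z gives the same grasp; the last joint's range is limited). The gripper opens to 87 mm and grips with 3 to 60 N. Pads are 19 mm wide; open, the fingers measure 117 mm over their backs; the gripper's body (75 mm by 190 mm) begins 51 mm behind the grasp point.
Start: joints at [-1.133, 0.332, -0.065, 1.46, 0.022, 1.35, -0.088], TCP at [0.278, 0.56, 0.223] pointing down, gripper open.
Joint ranges: [-2.6, 2.6], [-0.5, 2.12], [-1.47, 1.34], [0.16, 2.42], [-1.27, 4.41], [0.06, 2.06], [-2.6, 2.6]. Speed limits (rad/s): [2.22, 2.22, 2.79, 2.79, 3.14, 3.14, 3.14].

## Interface

Orientations are given as a unit quaternion [w, x, y, z].
In Python, from workcell import env gives the robot as it stands. The module is installed in compiled form; this text tells all that it offers.
- The arm moves only by the tool jog_arm, never from a script. Its argument "plan" is text: rows parted by semicolons, each of 4 numbers parted by spaces: the shift along the tool's x, y, z in cm, then the turn about the tool's z in rad. In form: x y z twist; .... A call has 1 to 10 rows; each row is the pose to reach, as a shift and turn from the pose commanded when the call began, along the tool's axes at that moment; what a row does not reach only later rows make up. A row lasts 1/12 s, in which the tool goes at most 41.7 mm and 7.16 degrees, less where a joint would pass 70% of its speed; a pose out of reach is approached as far as the arm can. A call with a gripper value outside its range is refused whole. "hand" is the closure, from -1 (fully open) to 1 (shut), set as the call begins (left out, the last holds). The fingers move at their own pace and stop on an object; "squeeze" is the grip in N (left out, the last holds). Time passes only in rows, so rows that repeat a pose let the fingers close. It gives the time, the measured TCP pose, the force, the opening and the grip force at its end, in the units of the state.
- env.read_state(): the state, without advancing time (a new reading comes with each control period).
- env.grab_frame(name): name is "side" or "top" or "wrist"; returns a dict with "color" (400x640x3 uint8, red, green, blue), "mtx" (3x3 intrinsics, pixels), "R" (3x3) and "t" (3): a world point X has camera coordinates R X + t; the wrist camera has in their place "tool_from_camera" (4x4, takes a point from camera to tool coordinates, whose origin is the TCP and whose axes are the flange's). Camera axes: x right, y down, z forward; pixel columns grow to the right and rows downward; lengths in m; the calibration is good to about 2 mm. The wrist camera is an equidistant fisheye: a pixel r from the principal point sees the ray r / f radians off the axis. A picture is of the moment at which its call begins: read the wrist's pose just before it. There is no depth.
- env.hand_in(): hands the job in; it is judged then, once.
The state is a dict: "t": time; "joint_pos": joint angles; "qd": joint speeds; "joint_torque": joint torques, N m; "tool_pos": TCP position; "ee_rot": TCP orientation; "ft_force": force on the tool from outside, world axes, zero at the start; "torque": the same for the moment, N m; "gripper_width": finger opening in m; "gripper_force": force on a finger pad.
Only numpy, scipy, OpenCV 4.12 (cv2) and the standard library are available. Lean on these libraries where they do the work, as an engineer would, in place of code of your own. Each camera call takes 0.05 s, during which the arm holds its last target. There are 200 camera calls.

## Task

Take the keyed spindle (the one with a key along its shaft and a tab on its flange, not the plain one) by its black head out of the stand, and push it down into the hub of the sample carousel, turning it until the key slips into the keyway and the flange is fully home on the hub against the spring. The head is a brittle plastic cap: handle it gently, gripping with no more than 25 N. Finish while still holding the spindle and pressing it home (the spring would push it out again), and leave everything else where it stands.

Things in the scene. Friction and masses are not known exactly. Their poses are not given: they have to be found in the camera images.
- spindle: Keyed spindle, 79 mm tall, about 150 g, upright in either hole of the stand, loose, may lean a little. Origin: centre of its lower end; z up its axis; +x towards its key and tab. Steel shaft 20 mm in diameter, 42 mm long (lowest 5 mm taper to 14 mm), then a flange 38 mm in diameter, 5 mm thick, with a tab 8 mm wide reaching 31 mm from the axis right above the key, then the black head.
- head (a point): Middle of the keyed spindle's head, on its axis, 63 mm above its origin. Head: round black plastic, 25 mm in diameter, from 47 to 79 mm above the origin; brittle, grip with at most 25 N.
- key_tip (a point): Lower outer end of the key. The key is a steel bar 7 mm wide along the shaft, reaching 16 mm from the axis towards the spindle's +x, from 18 to 42 mm above the spindle's origin. The lowest 18 mm of the shaft are plain and round and enter the bore at any angle.
- plain_spindle: A second spindle, the same in size and colour but with no key and no tab, standing in the other hole of the stand. To be left there.
- stand: Grey plastic block, 70 mm (x) by 170 mm (y) by 40 mm high, fixed. Origin: centre of its underside. Two round blind holes, 22 mm in diameter and 16 mm deep, at y = -55 mm and y = +55 mm of its frame; the spindles stand in them with their lower ends 24 mm above the table.
- carousel: Sample carousel on a round white base 244 mm across, fixed, not turning; a grey control pod on its -x side. Origin: centre of its underside. Nine capped tubes stand 86 mm from the axis, tops 80 mm above the table. In the middle an upright aluminium hub, 60 mm in diameter, its flat top 70 mm above the table.
- hub_mouth (a point): Centre of the hub's bore at the hub's flat top; z up, +x towards the keyway (axes of the carousel). Vertical round bore 22.4 mm in diameter, 48 mm deep; beside it the keyway, a slot 10 mm wide reaching 17.5 mm from the axis, open at the top and as deep as the bore. Outside, in line with the keyway, the hub has a lug 12 mm wide reaching 43 mm from the axis, its top 4 mm below the hub's.
- spring_plate (a joint): Spring plate in the bore: travel in m, 0 at rest (its top 28 mm below the hub's top), growing as it is pressed down. It pushes back with 4.5 N at the first touch and 8.7 N at 14 mm (0.014), where the flange lies on the hub. Released, it lifts the spindle again.
- jar: Specimen jar, diameter 44 mm, 62 mm tall, bystander. Origin: centre of its underside.
- timer: White timer, 45 x 60 x 22 mm, lying on the table, bystander. Origin: centre of its underside.
- wrench: Steel wrench, 150 mm long, lying on the table, bystander.
- pen: Marker pen, 130 mm long, lying on the table, bystander.
Things that resemble listed ones, but are neither listed nor needed, are in the scene too. What is shaped like the spindle but green or turquoise is not meant.

How it is judged:
On the way, in this order (a step that is already met when the one before it is completed fails the run):
1. the keyed spindle is lifted clear of the stand in the fingers (z of spindle in the frame of stand above 0.045 m and contact force between the fingers and spindle above 1 N), for 0.1 s.
2. the key has entered the keyway (z of spindle in the frame of hub_mouth below -0.022 m and horizontal distance between spindle and hub_mouth below 0.004 m), for 0.1 s.
At the end, for the whole second after the job is handed in: Keyed spindle held in the fingers and pressed home: flange within 2.5 mm of the hub's top, axis within 3 mm of the bore's, tilt under 0.06 rad, key within 4 mm of the keyway's centre line, spring plate down over 11.5 mm and pressed with over 3 N, spindle at rest, all through the last second (z of spindle in the frame of hub_mouth below -0.0395 m and horizontal distance between spindle and hub_mouth below 0.003 m and angle between spindle's own z axis and vertical below 0.06 rad and x of key_tip in the frame of hub_mouth above 0.01 m and y of key_tip in the frame of hub_mouth between -0.004 and 0.004 m and value of joint spring_plate above 0.0115 m and contact force between spindle and spring_plate above 3 N and contact force between the fingers and spindle above 2 N and linear speed of spindle below 0.02 m/s); the arm keeps its last pose, push and grip.
It fails at once if the brittle head is squeezed too hard (over 66 N on both finger pads together) (contact force between the fingers and spindle above 66 N).
It fails at once if the plain spindle is taken out or knocked over (distance of plain_spindle from where it was at the start of the episode above 0.012 m or angle between plain_spindle's own z axis and vertical above 0.3 rad).
It fails at once if a bystander is pushed more than 20 mm (distance of any of jar, timer, wrench, pen from where it was at the start of the episode above 0.02 m).
It also fails if it takes over 42 s, if anything falls off the work surface, if the arm or the gripper's body presses on something with over 40 N, if the wrist force passes 120 N, or if a joint passes its speed limit or range.

## Working session

There is one attempt and no reset: what is moved stays moved. The work goes in short steps, Python scripts to look and compute and a tool call to move; the robot and the scene stay as the last step left them, time stands still between calls to the robot, and variables do not carry over. Pictures are saved under pics/ and viewed, at most 10 in all, crops included, and the job is handed in when it is done.

Besides the shell and the picture viewer there is one more tool, called as name(argument=value, ...) on one line, values as JSON. jog_arm: Moves the arm, as the interface text tells. Its arguments: {"type":"object","properties":{"plan":{"type":"string"},"hand":{"type":"number"},"squeeze":{"type":"number"}},"required":["plan"]}

```bash
mkdir -p pics
python3 - <<'E'
from workcell import env
import cv2,numpy as np,pickle
s=env.read_state();print(s['t'],s['tool_pos'],s['ee_rot'],s['gripper_width'],env.pinch_z)
for n in ['side','top','wrist']:
    f=env.grab_frame(n);pickle.dump((s,f),open(f'{n}0.pkl','wb'))
    cv2.imwrite(f'pics/{n}0.png',f['color'][:,:,::-1])
    print(n,f['mtx'].tolist(),*[ (k,np.round(f[k],4).tolist()) for k in f if k not in('color','mtx')])
E
```

```text
0.0 [0.27773573 0.55945613 0.22175314] [-1.37969323e-04  2.28351031e-01  9.73578595e-01 -7.11358736e-04] 0.08698113974459462 0.0187
side [[392.55736340575857, 0.0, 319.2368722299611], [0.0, 392.55736340575857, 201.25292081451326], [0.0, 0.0, 1.0]] ('R', [[0.9057, -0.424, 0.0027], [-0.3204, -0.6885, -0.6506], [0.2777, 0.5883, -0.7594]]) ('t', [-0.4878, 0.2409, 0.8405])
top [[423.9769794790932, 0.0, 318.0681490558631], [0.0, 423.9769794790932, 199.68582878815872], [0.0, 0.0, 1.0]] ('R', [[0.0156, -0.9998, 0.0099], [-0.9991, -0.0159, -0.0388], [0.0389, -0.0093, -0.9992]]) ('t', [0.0245, 0.5299, 0.9871])
wrist [[309.70691628693146, 0.0, 318.4032685478736], [0.0, 309.70691628693146, 198.9191737595064], [0.0, 0.0, 1.0]] ('tool_from_camera', [[0.0002, -0.9648, -0.263, 0.0718], [1.0, 0.0002, -0.0001, -0.0003], [0.0001, -0.263, 0.9648, -0.1631], [0.0, 0.0, 0.0, 1.0]])
```

View pics/top0.png

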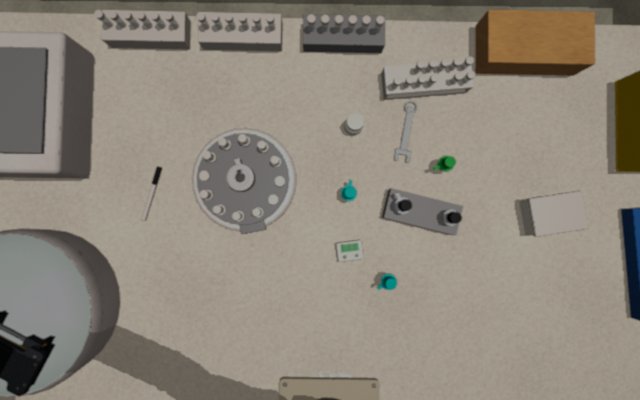

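View pics/side0.png

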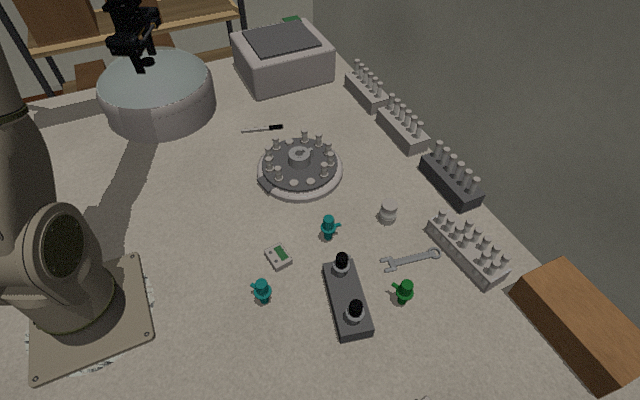

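Top view: carousel at about (243,178), with its pod at (253,227) and lug at (239,160). Stand is at (423,212). The left head (405,206) has a tab at (396,197), so that's the keyed one; the plain one is at (453,217). The side view agrees, with the keyed head at (341,262) and the plain one at (355,310). Next I'll zoom in with a composite.

Run:
```python
import cv2,pickle,numpy as np
T=pickle.load(open('top0.pkl','rb'))[1]['color'];S=pickle.load(open('side0.pkl','rb'))[1]['color']
def c(I,x,y,w,h): return cv2.resize(I[y:y+h,x:x+w,::-1],(400,300),interpolation=cv2.INTER_CUBIC)
a=np.vstack([np.hstack([c(T,380,180,80,60),c(T,200,145,80,60)]),np.hstack([c(S,310,245,80,60),c(S,260,130,80,60)])])
cv2.imwrite('pics/comp.png',a)
```

```text
(no output)
```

View pics/comp.png

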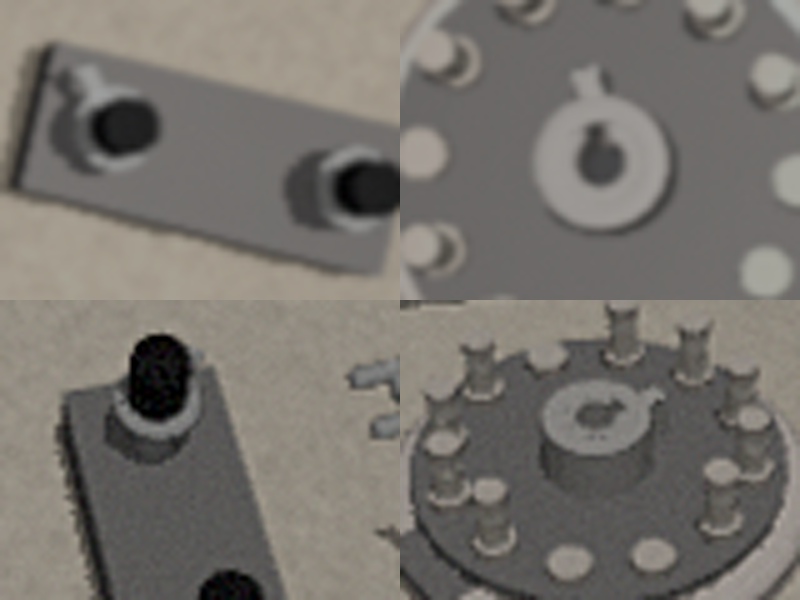

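The composite shows the keyed head in the top view at about (405,205), with its tab tip at (396.5,195). The hub top's centre is at (240.6,177.6) and the lug at (237.4,161). In the side view the head is at (342,260.6) and the hub top at (299,153.4).

```bash
cat > h.py <<'E'
import cv2,numpy as np
def P(f): return f['mtx']@np.c_[f['R'],f['t']]
def tri(fa,a,fb,b):
    X=cv2.triangulatePoints(P(fa),P(fb),np.array(a,float).reshape(2,1),np.array(b,float).reshape(2,1))[:,0];return X[:3]/X[3]
def ray(f,p):
    d=f['R'].T@np.linalg.solve(f['mtx'],[p[0],p[1],1.]);return -f['R'].T@f['t'],d
def plane(f,p,z):
    o,d=ray(f,p);return o+d*(z-o[2])/d[2]
def proj(f,X): q=P(f)@np.r_[X,1];return q[:2]/q[2]
def blobs(m,x0,y0):
    n,l,s,c=cv2.connectedComponentsWithStats(m.astype(np.uint8));
    return [(c[i]+[x0,y0],s[i]) for i in range(1,n) if s[i,4]>15]
def wray(f,s,p):
    from scipy.spatial.transform import Rotation as Ro
    K=f['mtx'];v=(np.array(p)-K[:2,2])/K[0,0];th=np.linalg.norm(v)
    d=np.r_[v/th*np.sin(th),np.cos(th)];M=f['tool_from_camera']
    R=Ro.from_quat(np.r_[s['ee_rot'][1:],s['ee_rot'][0]]).as_matrix()
    return s['tool_pos']+R@M[:3,3],R@M[:3,:3]@d
def wproj(f,s,X):
    from scipy.spatial.transform import Rotation as Ro
    R=Ro.from_quat(np.r_[s['ee_rot'][1:],s['ee_rot'][0]]).as_matrix();M=f['tool_from_camera']
    c=M[:3,:3].T@(R.T@(np.array(X)-s['tool_pos'])-M[:3,3]);th=np.arccos(c[2]/np.linalg.norm(c))
    return f['mtx'][:2,2]+f['mtx'][0,0]*th*c[:2]/np.linalg.norm(c[:2])
E
python3 - <<'E'
from h import *
import pickle
T=pickle.load(open('top0.pkl','rb'))[1];S=pickle.load(open('side0.pkl','rb'))[1]
np.set_printoptions(precision=4,suppress=True)
def dark(f,x,y,w,h,t): return blobs(f['color'][y:y+h,x:x+w].max(2)<t,x,y)
bt=dark(T,385,185,85,55,45); bs=dark(S,325,245,50,85,40)
print(bt,bs)
for n,a,b in[('hub',(240.6,177.6),(299,153.4))]: print(n,tri(T,a,S,b))
for a,_ in bt:
  for b,_ in bs: 
    X=tri(T,a,S,b);print('head',X,proj(T,X)-a)
h=plane(T,(240.6,177.6),.07);l=plane(T,(237.4,161.4),.066);print(h,l,np.arctan2(*(l-h)[1::-1]))
for p in[(405,205.3),]: print(plane(T,p,.103))
t=plane(T,(396.6,195.2),.071);print('tab',t)
E
```

```text
[(array([404.1683, 205.1683]), array([ 13,  16,  13,  10, 101], dtype=int32)), (array([453.2069, 217.4397]), array([ 62,  28,  14,  10, 116], dtype=int32))] [(array([341.2321, 259.9286]), array([ 11,   7,  12,  17, 168], dtype=int32)), (array([327.75, 291.45]), array([ 1, 39,  5, 15, 20], dtype=int32)), (array([333.5385, 314.8205]), array([ 5, 55,  8, 30, 39], dtype=int32)), (array([355.1818, 307.7727]), array([ 24,  54,  14,  18, 198], dtype=int32))]
hub [0.5735 0.2053 0.0705]
head [ 0.5176 -0.1536  0.088 ] [ 0.0103 -0.0248]
head [ 0.5037 -0.1685 -0.0079] [-2.351   6.9046]
head [ 0.5085 -0.1881 -0.0973] [-1.9429  5.4861]
head [ 0.531  -0.1928 -0.0782] [ 1.514  -3.3506]
head [ 0.4863 -0.2193  0.2059] [-1.2303  3.1535]
head [ 0.4721 -0.2373  0.139 ] [-3.15    9.8857]
head [ 0.4738 -0.258   0.0771] [-2.7984  8.5139]
head [ 0.4927 -0.2607  0.0876] [ 0.0311 -0.0735]
[0.5733 0.2054 0.07  ] [0.6096 0.2141 0.066 ] 0.23275829978024787
[ 0.5168 -0.1522  0.103 ]
tab [ 0.5398 -0.1403  0.071 ]
```

Head found at (0.518,-0.154,0.088) and hub mouth at (0.573,0.205,0.070). Both heights match the given sizes. I'll move above the spindle.

jog_arm(plan="-2.7 -2.7 0 0; -5.4 -5.4 0 0; -8.1 -8.1 0 0; -10.8 -10.8 0 0; -13.5 -13.5 0 0; -16.2 -16.2 0 0; -18.9 -18.9 0 0; -21.6 -21.6 0 0; -24.3 -24.3 0 0; -27 -27 0 0", hand=-1, squeeze=20)

```text
t: 0.98
tool_pos: [0.3998, 0.196, 0.2225]
ee_rot: [-0.0, 0.228, 0.974, 0.0]
ft_force: [0.0, -0.2, 0.4]
gripper_width: 0.0868
gripper_force: 0.0
```

jog_arm(plan="-2.7 -2.7 0.5 0; -5.4 -5.4 1 0; -8.1 -8.1 1.5 0; -10.8 -10.8 2 0; -13.5 -13.5 2 0; -16.2 -16.2 2 0; -18.9 -18.9 2 0; -21.6 -21.6 2 0; -24.3 -24.3 2 0; -26.2 -26.2 2 0")

```text
t: 1.82
tool_pos: [0.518, -0.1568, 0.2026]
ee_rot: [0.0, 0.229, 0.973, -0.0]
ft_force: [0.1, 0.6, 0.0]
gripper_width: 0.0871
gripper_force: 0.0
```

jog_arm(plan="0 0 0 0; 0 0 0 0; 0 0 0 0")

```text
t: 2.07
tool_pos: [0.5177, -0.1525, 0.2022]
ee_rot: [-0.0, 0.228, 0.974, 0.0]
ft_force: [-0.6, 1.0, 0.0]
gripper_width: 0.0867
gripper_force: 0.0
```

Run:
```python
from h import *
from workcell import env
import pickle
np.set_printoptions(precision=4,suppress=True)
s=env.read_state();f=env.grab_frame('wrist');pickle.dump((s,f),open('w1.pkl','wb'))
print(s['t'],s['tool_pos'],s['ee_rot'],s['joint_pos'],s['ft_force'])
print(wproj(f,s,[.5176,-.1536,.088]),wproj(f,s,[.5398,-.1403,.071]))
cv2.imwrite('pics/w1.png',f['color'][:,:,::-1])
```

```text
2.0667 [ 0.5177 -0.1525  0.2022] [-0.0004  0.2282  0.9736  0.0001] [-0.3544  0.1663  0.6236  1.7454 -0.1019  1.2631  1.404 ] [-0.5878  1.013   0.0446]
[317.6537 195.5622] [339.6672 204.8992]
```

View pics/w1.png

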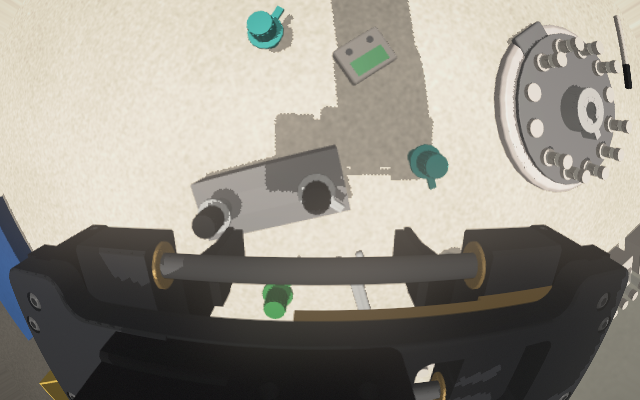

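Wrist view: the keyed head is at (316,196) with its tab at (338,205), within 2 px of prediction. The plain one is at (209,222).

Run:
```python
from h import *
import pickle
np.set_printoptions(precision=4,suppress=True)
s,f=pickle.load(open('w1.pkl','rb'))
c=f['color']
b=blobs(c[170:225,295:345].max(2)<70,295,170);print(b)
for p,_ in b:
  o,d=wray(f,s,p);print(o+d*(.088-o[2])/d[2])
cv2.imwrite('pics/w1c.png',cv2.resize(c[165:235,285:365,::-1],(800,700)[:2] if 0 else (640,560),interpolation=cv2.INTER_CUBIC))
```

```text
[(array([312.9355, 184.9839]), array([11, 12, 16, 10, 62], dtype=int32))]
[ 0.5067 -0.153   0.088 ]
```

View pics/w1c.png

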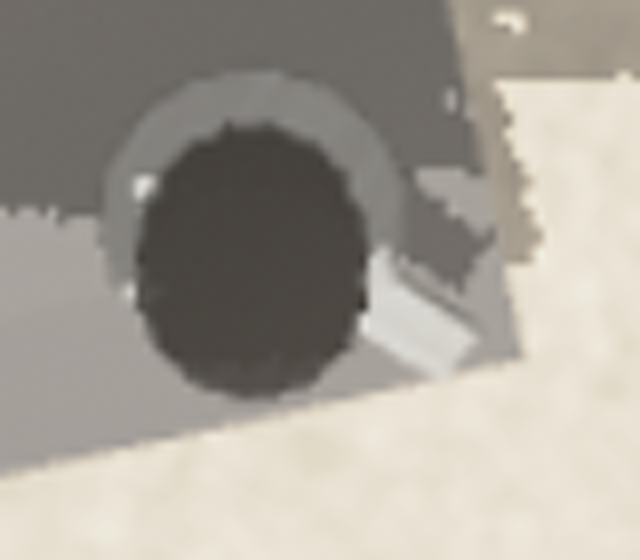

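The zoom shows the head centred at (316.5,197.5), the flange centre at about (316.8,193), and the middle of the tab's outer end at about (342.4,209.5).

Run:
```python
from h import *
import pickle
np.set_printoptions(precision=4,suppress=True)
s,f=pickle.load(open('w1.pkl','rb'))
def wp(p,z):
  o,d=wray(f,s,p);return o+d*(z-o[2])/d[2]
h=wp((316.5,197.5),.088);c=wp((316.8,193),.071);t=wp((342.4,209.5),.0705)
for v in(h,c):print(v,np.arctan2(*(t-v)[1::-1]),np.linalg.norm((t-v)[:2]))
# height check of head: wrist ray vs top ray
T=pickle.load(open('top0.pkl','rb'))[1];o,d=wray(f,s,(316.5,197.5));o2,d2=ray(T,(404.6,205.2))
k=np.linalg.lstsq(np.c_[d,-d2],o2-o,rcond=None)[0];print(o+d*k[0],o2+d2*k[1])
print(wp((591,110),.07),t)
```

```text
[ 0.5188 -0.1554  0.088 ] 0.5246880928199023 0.030856670790250826
[ 0.5188 -0.1552  0.071 ] 0.5204499950142396 0.03071261917118642
[ 0.5178 -0.1549  0.092 ] [ 0.5173 -0.1537  0.0917]
[0.5743 0.2072 0.07  ] [ 0.5455 -0.1399  0.0705]
```

jog_arm(plan="-0.16 -0.14 3 0; -0.16 -0.14 6 0; -0.16 -0.14 8.5 0; -0.16 -0.14 10.5 0; -0.16 -0.14 12 0; -0.16 -0.14 12.8 0; -0.16 -0.14 12.8 0; -0.16 -0.14 12.8 0")

```text
t: 2.78
tool_pos: [0.5189, -0.1545, 0.075]
ee_rot: [0.0, 0.228, 0.974, 0.0]
ft_force: [0.4, 0.0, 0.6]
gripper_width: 0.0868
gripper_force: 0.0
```

jog_arm(plan="0 0 0 0; 0 0 0 0; 0 0 0 0; 0 0 0 0; 0 0 0 0; 0 0 0 0; 0 0 0 0; 0 0 0 0; 0 0 0 0; 0 0 0 0", hand=1, squeeze=20)

```text
t: 3.62
tool_pos: [0.5186, -0.1552, 0.0745]
ee_rot: [-0.0, 0.228, 0.974, 0.0]
ft_force: [0.6, 0.5, -0.4]
gripper_width: 0.0284
gripper_force: 0.0
```

jog_arm(plan="0 0 0 0; 0 0 0 0; 0 0 0 0; 0 0 0 0; 0 0 0 0; 0 0 0 0")

```text
t: 4.12
tool_pos: [0.5186, -0.1552, 0.0745]
ee_rot: [-0.0, 0.228, 0.974, 0.0]
ft_force: [-0.0, -0.6, 0.0]
gripper_width: 0.0243
gripper_force: 20.0
```

jog_arm(plan="0 0 -0.5 0; 0 0 -1.5 0; 0 0 -3 0; 0 0 -5 0; 0 0 -7.5 0; 0 0 -10 0; 0 0 -12 0; 0 0 -13 0; 0 0 -13 0; 0 0 -13 0")

```text
t: 4.95
tool_pos: [0.5186, -0.1551, 0.2043]
ee_rot: [0.0, 0.228, 0.974, 0.0]
ft_force: [0.1, 0.4, -2.7]
gripper_width: 0.0242
gripper_force: 20.0
```

Run:
```python
from h import *
from workcell import env
import pickle
np.set_printoptions(precision=4,suppress=True)
s=env.read_state();f=env.grab_frame('wrist');pickle.dump((s,f),open('w2.pkl','wb'))
g=env.grab_frame('side');pickle.dump((s,g),open('s2.pkl','wb'))
print(s['t'],s['tool_pos'],s['gripper_width'],s['gripper_force'],s['ft_force'])
u=proj(g,s['tool_pos']).astype(int);print(u)
a=cv2.resize(f['color'][150:300,220:420,::-1],(400,300),interpolation=cv2.INTER_CUBIC)
b=cv2.resize(g['color'][u[1]-75:u[1]+75,u[0]-100:u[0]+100,::-1],(400,300),interpolation=cv2.INTER_CUBIC)
cv2.imwrite('pics/w2.png',np.hstack([a,b]))
```

```text
4.95 [ 0.5186 -0.1551  0.2043] 0.02416466764402974 19.99852596782148 [ 0.0794  0.3907 -2.7451]
[344 227]
```

View pics/w2.png

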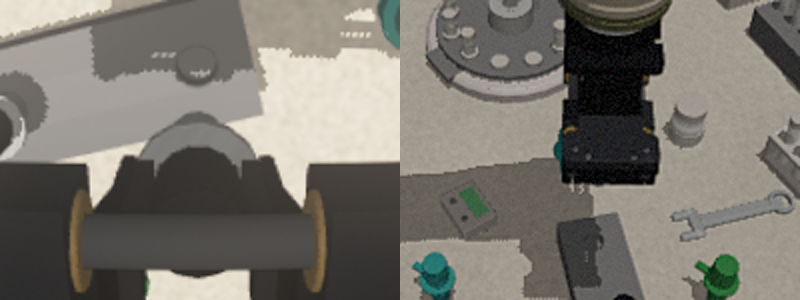

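The keyed spindle is lifted and held at 20 N. Next I'll view the hub from close above, with the camera over it.

jog_arm(plan="0.3 3 0 0; 0.6 6.5 0 0; 0.9 10 0 0; 1.2 13.5 0 0; 1.5 17 0 0; 1.8 20.5 0 0; 2.1 24 1 0; 2.4 27.5 2 0; 2.7 31 3 0; 3 33.5 4 0")

```text
t: 5.88
tool_pos: [0.6404, 0.1619, 0.1618]
ee_rot: [-0.001, 0.227, 0.974, -0.0]
ft_force: [-0.2, 0.5, -2.2]
gripper_width: 0.0245
gripper_force: 20.0
```

jog_arm(plan="0 1.3 0.4 0; 0 1.3 0.4 0; 0 1.3 0.4 0; 0 1.3 0.4 0; 0 1.3 0.4 0")

```text
t: 6.3
tool_pos: [0.6467, 0.1678, 0.161]
ee_rot: [0.0, 0.23, 0.973, -0.0]
ft_force: [-0.1, -0.9, -1.5]
gripper_width: 0.0242
gripper_force: 20.0
```

Run:
```python
from h import *
from workcell import env
import pickle
np.set_printoptions(precision=4,suppress=True)
s=env.read_state();f=env.grab_frame('wrist');pickle.dump((s,f),open('w3.pkl','wb'))
print(s['t'],s['tool_pos'],s['ee_rot'],s['gripper_width'],s['gripper_force'],s['ft_force'])
u=wproj(f,s,[.574,.206,.07]).astype(int);print(u)
x0,y0=u[0]-80,max(u[1]-60,0);print(x0,y0)
cv2.imwrite('pics/w3.png',cv2.resize(f['color'][y0:y0+120,x0:x0+160,::-1],(800,600),interpolation=cv2.INTER_CUBIC))
```

```text
6.3 [0.6467 0.1678 0.161 ] [ 0.0003  0.2295  0.9733 -0.0002] 0.024234746545338217 19.997732019983232 [-0.0712 -0.92   -1.4731]
[320 103]
240 43
```

View pics/w3.png

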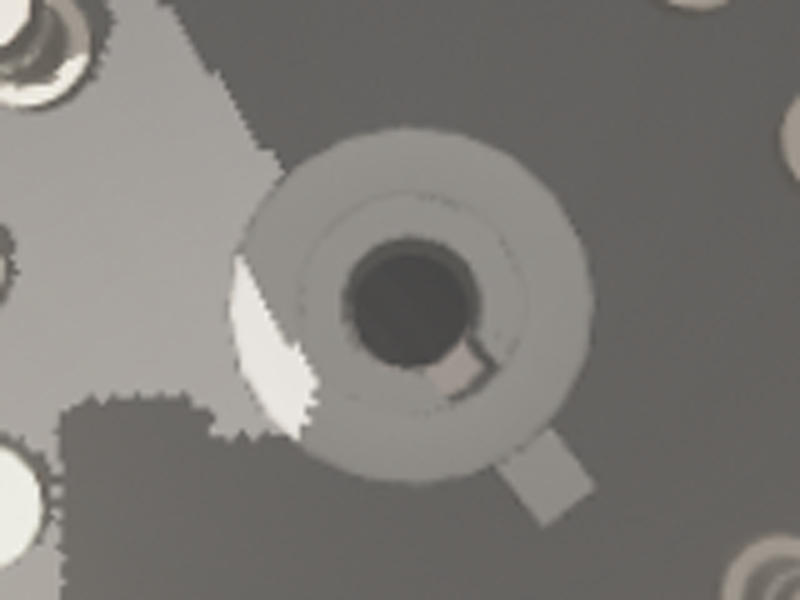

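The hub is clear in view: centre at (322.3,103.8), lug outer end at (354.1,144.3), and the keyway in line with the lug.

Run:
```python
from h import *
import pickle
np.set_printoptions(precision=4,suppress=True)
s,f=pickle.load(open('w3.pkl','rb'))
def wp(p,z):
  o,d=wray(f,s,p);return o+d*(z-o[2])/d[2]
h=wp((322.3,103.8),.07);l=wp((354.1,144.3),.066);k=wp((240+472/5,43+380/5),.07)
print(h,l,np.linalg.norm((l-h)[:2]),np.arctan2(*(l-h)[1::-1]))
e=[wp((240+228/5,103.8),.07),wp((240+595/5,103.8),.07)];print('dia',np.linalg.norm(e[0]-e[1]))
# height from wrist vs top
T=pickle.load(open('top0.pkl','rb'))[1];o,d=wray(f,s,(322.3,103.8));o2,d2=ray(T,(240.6,177.6))
q=np.linalg.lstsq(np.c_[d,-d2],o2-o,rcond=None)[0];print(o+d*q[0],o2+d2*q[1])
```

```text
[0.5744 0.207  0.07  ] [0.6163 0.216  0.066 ] 0.04278862362802215 0.21029901461773964
dia 0.05958641954626515
[0.5741 0.2073 0.0595] [0.5742 0.2073 0.0595]
```

jog_arm(plan="1.5 0.1 0 0.06; 3.5 0.2 0 0.12; 5.5 0.27 0 0.18; 7 0.27 0 0.24; 8.2 0.27 0.5 0.307; 8.2 0.27 1 0.307; 8.2 0.27 1 0.307; 8.2 0.27 1 0.307; 8.2 0.27 1 0.307; 8.2 0.27 1 0.307")

```text
t: 7.18
tool_pos: [0.5751, 0.2079, 0.1508]
ee_rot: [0.0, 0.375, 0.927, 0.0]
ft_force: [0.4, 0.4, -1.6]
gripper_width: 0.0244
gripper_force: 20.0
```

Run:
```python
from h import *
from workcell import env
import pickle
np.set_printoptions(precision=4,suppress=True)
from scipy.spatial.transform import Rotation as Ro
s=env.read_state();g=env.grab_frame('side');w=env.grab_frame('wrist')
R=Ro.from_quat(np.r_[s['ee_rot'][1:],s['ee_rot'][0]]).as_matrix();print(s['t'],s['tool_pos'],R,s['ft_force'],s['joint_pos'])
print('shift cm',R.T@(np.r_[.5743,.2069,s['tool_pos'][2]]-s['tool_pos'])*100)
u=proj(g,s['tool_pos']-[0,0,.03]).astype(int);print(u)
a=cv2.resize(g['color'][u[1]-38:u[1]+37,u[0]-50:u[0]+50,::-1],(400,300),interpolation=cv2.INTER_CUBIC)
b=cv2.resize(w['color'][130:280,220:420,::-1],(400,300),interpolation=cv2.INTER_CUBIC)
cv2.imwrite('pics/w4.png',np.hstack([a,b]))
```

```text
7.1833 [0.5751 0.2079 0.1508] [[-0.7191  0.6949  0.0006]
 [ 0.6949  0.7191 -0.0001]
 [-0.0005  0.0004 -1.    ]] [ 0.3588  0.4099 -1.6333] [-0.8089  0.3715  0.4881  1.6158 -0.1834  1.1995  0.5201]
shift cm [-0.0098 -0.124  -0.    ]
[298 138]
```

View pics/w4.png

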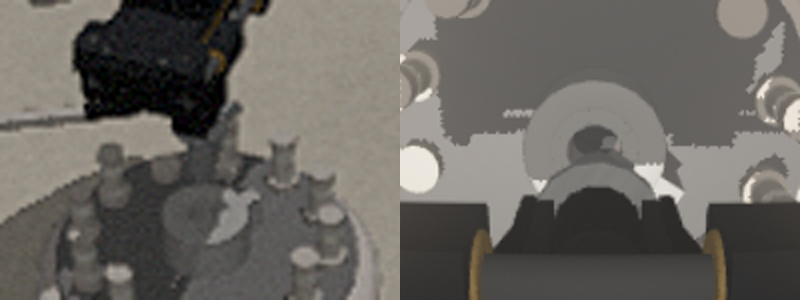

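Wrist view: the flange and hub are concentric horizontally at about x = 595. Lowering the plain tip into the bore.

jog_arm(plan="0 -0.1 1 0; 0 -0.1 2 0; 0 -0.1 2.7 0; 0 -0.1 3.2 0; 0 -0.1 3.6 0; 0 -0.1 4 0; 0 -0.1 4.3 0; 0 -0.1 4.3 0; 0 -0.1 4.3 0")

```text
t: 8.03
tool_pos: [0.5737, 0.2079, 0.1075]
ee_rot: [0.0, 0.375, 0.927, -0.0]
ft_force: [0.2, -0.3, -2.4]
gripper_width: 0.0243
gripper_force: 20.0
```

jog_arm(plan="0 0 0.2 0; 0 0 0.4 0; 0 0 0.5 0; 0 0 0.6 0; 0 0 0.7 0; 0 0 0.8 0; 0 0 0.8 0; 0 0 0.8 0")

```text
t: 8.7
tool_pos: [0.5736, 0.208, 0.0995]
ee_rot: [0.0, 0.375, 0.927, 0.0]
ft_force: [1.6, -0.8, -2.9]
gripper_width: 0.0243
gripper_force: 20.0
```

jog_arm(plan="0 0 0.2 0; 0 0 0.4 0; 0 0 0.6 0; 0 0 0.8 0; 0 0 1 0; 0 0 1 0; 0 0 1 0; 0 0 1 0")

```text
t: 9.37
tool_pos: [0.5737, 0.2079, 0.0896]
ee_rot: [0.0, 0.375, 0.927, 0.0]
ft_force: [0.8, -1.6, 1.0]
gripper_width: 0.0245
gripper_force: 20.0
```

jog_arm(plan="0 0 0.2 0; 0 0 0.4 0; 0 0 0.6 0; 0 0 0.8 0; 0 0 1 0; 0 0 1.1 0; 0 0 1.1 0; 0 0 1.1 0")

```text
t: 10.03
tool_pos: [0.5739, 0.2079, 0.0788]
ee_rot: [0.0, 0.375, 0.927, 0.0]
ft_force: [0.1, -2.5, 5.8]
gripper_width: 0.0243
gripper_force: 20.0
```

Run:
```python
from h import *
from workcell import env
F=[]
for i in range(6):
  w=env.grab_frame('wrist');s=env.read_state();F.append(s['ft_force'])
g=env.grab_frame('side')
print(s['t'],s['tool_pos'],np.mean(F,0),np.std(F,0),s['torque'])
a=cv2.resize(g['color'][115:190,250:350,::-1],(400,300),interpolation=cv2.INTER_CUBIC)
b=cv2.resize(w['color'][130:280,220:420,::-1],(400,300),interpolation=cv2.INTER_CUBIC)
cv2.imwrite('pics/w5.png',np.hstack([a,b]))
```

```text
10.3333 [0.57392368 0.20789544 0.07880444] [ 1.19714808 -2.64286268  4.95921818] [0.6050341  0.40402212 0.66683032] [-0.71353055 -0.28692577 -0.02503405]
```

View pics/w5.png

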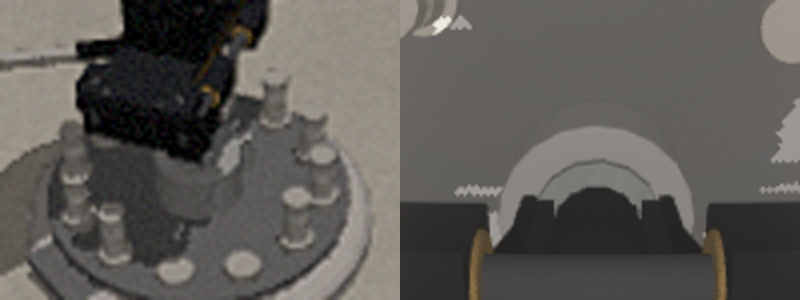

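The flange sits nearly flush over the hub, with about 7 N of spring reaction. I'll press a little further until the flange bottoms out, and relieve the side force.

jog_arm(plan="-0.04 -0.04 0.05 0; -0.04 -0.04 0.1 0; -0.04 -0.04 0.15 0; -0.04 -0.04 0.2 0; -0.04 -0.04 0.2 0; -0.04 -0.04 0.2 0")

```text
t: 10.88
tool_pos: [0.574, 0.2077, 0.0784]
ee_rot: [0.0, 0.375, 0.927, 0.001]
ft_force: [-6.0, -2.7, 19.0]
gripper_width: 0.0245
gripper_force: 20.0
```

```bash
cat > m.py <<'E'
from workcell import env
import numpy as np
F=[]
for i in range(6): env.grab_frame('wrist');s=env.read_state();F.append(s['ft_force'])
print(s['t'],s['tool_pos'],np.mean(F,0),s['gripper_force'])
E
python3 m.py
```

```text
11.1833 [0.57404558 0.20774996 0.07841518] [-4.93735489 -3.99628817 19.65107197] 20.006425883620977
```

TCP height is 0.0784 against 0.0785 expected at home. Contact is stiff at about 20 N and steady, so the flange is seated. Handing in.

```bash
python3 -c "
from workcell import env
print(env.hand_in())"
```

```text
the job is handed in; nothing more can be done
None
```

The keyed spindle is in the hub, key in the keyway, held at 20 N grip and pressed home with about 20 N; the job is handed in, but no verdict came back.

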